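Fetch the urchin shell from under the drying rack with the reacher

TASK

A dried sea-urchin shell has slid under the low wire drying rack, beyond the reach of a hand. Pick up the reacher by its two upright grips, reach in through the rack's open side, squeeze the trigger until the jaws have the shell firmly but gently (it is brittle and a hard squeeze crushes it), draw it out onto the open bench well clear of the rack and let go of it there upright; then draw the jaws back clear of the shell and stand the reacher down flat on the bench. Only the reacher may touch the shell, and the pebble, the scallop shell and the glassware at the rack stay where they are.

Things in the scene. Friction and masses are not known exactly. Their poses are not given: they have to be found in the camera images.
- reacher: Short pick-up reacher, 246 mm from grips to jaw tips, 0.44 kg, standing on its flat foot. Origin: underside of the foot, midway between its two upright black grips; x runs along the pole to the jaws, z up. Foot 140 x 56 x 10 (x -105 to 35); body 24 wide, 34 high; 14 pole, axis at z 22, with linkage bars on it up to z 35; crosshead 40 wide at x 154 to 176 on a skid; balances at x 30.
- reacher_grip (a point): Point between the grips at x 0, z 78 of the reacher: a good height to grasp. Both bars are 26 mm wide (y) and 12 thick. Fixed grip: outer face x -30, z 30 to 102. Trigger: outer face x +30, z 38 to 102. Take both between the fingers, closing along x (60 mm over all), fingertips not below z 40. An evenly closing gripper pushes the tool forward by half the trigger travel.
- trigger (a joint): Trigger travel towards the fixed grip, m: 0 released, 0.024 fully squeezed. Its return spring resists with 7.5 N at rest, 9.4 N fully squeezed, so a squeeze of 2 to 3 mm holds the tool. Each 1 mm of travel brings each jaw 0.65 mm inwards.
- reacher_mouth (a point): Point between the jaw pads at x 230, y 0, z 16 of the reacher. The jaws are springy steel strips with rubber pads (x 212 to 246, z 6 to 26, 6 thick). Once both bear on a thing, each further 1 mm of trigger adds about 1.5 N per jaw and 2 N at the trigger. For the urchin this begins at 7 to 18 mm of trigger, depending on the set-wheel, and must be felt.
- reacher_palm (a point): Centre of the rubber palm's face between the jaw roots, at x 180, z 21 of the reacher. Released, the right (-y) pad's face is 27 mm from the centre line, the left (+y) one 25 to 38 mm, as the brass set-wheel at its root was left; it stays put.
- urchin: Dried sea-urchin shell, the beige ribbed dome under the rack: 42 mm across at z 10 to 13, 24 mm high, flat base, 25 to 50 g, brittle: it bears 8 N from the reacher, the pressures of both jaws added. Origin at the centre of its underside, z up; round, so yaw means nothing.
- rack: Fixed low drying rack of steel wire: 310 mm (x) by 200 mm (y); its open side faces its own -y (front edge at y -100). Top wires at z 62, 25 mm apart, along y; free height below 54 mm. 8 mm legs at the corners; low wires at z 12 and 34 close the back, at y 100, one at z 30 each side. Origin on the bench under its centre.
- rack_mouth (a point): Middle of the rack's open front edge, on the bench
- pebble: Dark round pebble 32 mm across, 18 mm high, under the rack, about 115 mm to the rack's -x side of its middle; leave alone. Origin under its centre.
- scallop: Small flat scallop shell 40 mm across, 10 mm high, under the rack, about 115 mm to the rack's +x side of its middle; leave alone. Origin under its centre.
- beaker: Glass beaker 60 mm across, 80 mm high, standing on the rack's top wires at a rear corner; leave alone. Origin under its centre.
- jar: Capped glass jar 48 mm across, 75 mm high, standing on the rack's top wires at the back, next to the beaker; leave alone. Origin under its centre.
There are look-alikes about, which are no part of the job. What is shaped like the urchin but orange or turquoise is not meant.

How it is judged:
By the outcome, as a careful person would: the job done as asked, in the order asked, and still so for the second after the job is handed in, with the robot touching nothing.
It also fails if it takes over 54 s, if anything falls off the work surface, if the arm or the gripper's body presses on something with over 40 N, if the wrist force passes 120 N, or if a joint passes its speed limit or range.

ROBOT

A 6-joint arm with a two-finger parallel gripper is mounted at the origin on the work surface. World frame = base frame: x ahead of the robot, y to its left, z up, the work surface at z = 0. Lengths are in mm, angles in rad, forces in N, time in s.
With the tool pointing down it reaches from about 275 to 1000 mm from the base axis. Payload 8.4 kg.
Tool frame: the origin (TCP) lies at the very end of the fingers, on their centre line; the grasp point (between the pads) lies r.grip_point_offset behind it (r.grip_point_offset is the distance from the TCP to the grasp point, in mm); z points along the fingers, y is the line along which they close (so a half turn about z gives the same grasp; the last joint's range is limited). The gripper opens to 85 mm and grips with 20 to 120 N. Pads are 22 mm wide; open, the fingers measure 114 mm over their backs; the gripper's body (76 mm by 85 mm) begins 54 mm behind the grasp point. The pads swing forward as they close: fully open they stand 13 mm farther back than shut.
Start: joints at [-1.279, 0.353, 1.633, -0, 1.155, -0.002], TCP at [180.993, -598.222, 231.281] pointing down, gripper open.
Joint ranges: [-2.63, 2.63], [-0.92, 2.1], [0.06, 2.66], [-1.3, 4.44], [0, 2.69], [-3.02, 3.02]. Speed limits (rad/s): [2.22, 2.22, 2.79, 3.14, 3.14, 3.14].

INTERFACE

Orientations are given as a 3x3 rotation matrix whose columns are the frame's x, y, z axes.
In Python, from rig import r, vision, hand_in gives the robot as it stands.
- The arm moves only by the tool arm_command, never from a script. Its argument "targets" is a list of rows, each a list of 7 numbers: the shift along the tool's x, y, z in m, then the turn, a rotation vector about the tool's x, y, z in degrees, then the finger opening in m, from 0 to 0.0854. A call has 1 to 12 rows; each row shifts and turns the commanded pose from where the row before left it, along the tool's axes as they then stand; what a row does not reach is not made up. A row lasts 1/10 s, in which the tool goes at most 50 mm and 8.59 degrees, less where a joint would pass 70% of its speed; a pose out of reach is approached as far as the arm can. A call is refused whole if a number of a shift passes 0.05 or a number of a turn 8.59, either way. A call with a gripper value outside its range is refused whole. The fingers move at their own pace and stop on an object; "force" is the grip in N (left out, the last holds). Time passes only in rows, so rows that do not move let the fingers close. It gives the time, the measured TCP pose, the force, the opening and the grip force at its end, in the units of the state.
- r.read_state(): the state, without advancing time (a new reading comes with each control period).
- vision.camera(name): name is "scene" or "side" or "wrist"; returns the picture (384x512x3 uint8, red, green, blue); there is no depth.
- vision.camera_info(name): a dict with "fx", "fy", "cx", "cy" (pixels), "eye" and "attitude" of the camera in the world. Camera axes: x right, y up, looking along -z (the intrinsics and any distortion apply to the point x, -y, -z); pixel columns grow to the right and rows downward; lengths in mm; the calibration is good to about 2 mm. The wrist camera is an equidistant fisheye: a pixel r from the principal point sees the ray r / f radians off the axis. A picture is of the moment at which its call begins: read the wrist's pose just before it. camera_info takes no time and is no camera call; for the wrist camera it gives the pose at the moment of the call.
- hand_in(): hands the job in; it is judged then, once.
The state is a dict: "clock": time; "qpos": joint angles; "joint_vel": joint speeds; "effort": joint torques, N m; "ee_pos": TCP position; "eef_rot": TCP orientation; "contact_force": force on the tool from outside, world axes, zero at the start; "ft_torque": the same for the moment, N m; "gripper_width": finger opening in mm; "grip_force": force on a finger pad.
Only numpy, scipy, OpenCV 4.12 (cv2) and the standard library are available. Lean on these libraries where they do the work, as an engineer would, in place of code of your own. Each camera call takes 0.05 s, during which the arm holds its last target. There are 200 camera calls.

## Working session

There is one attempt and no reset: what is moved stays moved. The work goes in short steps, Python scripts to look and compute and a tool call to move; the robot and the scene stay as the last step left them, time stands still between calls to the robot, and variables do not carry over. Pictures are saved under pics/ and viewed, at most 10 in all, crops included, and the job is handed in when it is done.

Besides the shell and the picture viewer there is one more tool, called after "Emit:" in YAML: its name, and indented under it one key for each argument. arm_command: Moves the arm, as the interface text tells. Its arguments: {"type":"object","properties":{"targets":{"type":"array"},"force":{"type":"number"}},"required":["targets"]}

```bash
mkdir -p pics; ls
python3 - <<'E'
from rig import r, vision
import cv2,numpy as np
s=r.read_state();print({k:np.round(v,3).tolist() for k,v in s.items()},r.grip_point_offset)
for n in("scene","side"):
    im=vision.camera(n);cv2.imwrite(f"pics/{n}0.png",cv2.resize(im[:,:,::-1],(800,600),interpolation=cv2.INTER_CUBIC)); cv2.imwrite(f"/tmp/{n}0.png",im[:,:,::-1])
    print(vision.camera_info(n))
E
```

```text
pics
{'clock': 0.0, 'qpos': [-1.279, 0.354, 1.634, 0.0, 1.155, -0.002], 'joint_vel': [-0.001, -0.001, 0.001, -0.003, -0.001, 0.0], 'effort': [0.001, -60.524, -34.206, 0.0, 0.009, -0.0], 'ee_pos': [180.848, -597.751, 230.554], 'eef_rot': [[0.957, 0.29, -0.0], [0.29, -0.957, 0.001], [0.0, -0.001, -1.0]], 'contact_force': [0.388, 0.629, 0.014], 'ft_torque': [-0.037, -0.021, 0.014], 'grip_force': 0.0, 'gripper_width': 85.315} 18.700000000000003
{'fx': 356.9987695861589, 'fy': 356.9987695861589, 'cx': 253.45634872249084, 'cy': 191.62041060661142, 'eye': array([1001.98819586, -652.64885386,  963.16631496]), 'attitude': array([[ 0.7957322 , -0.44496563,  0.41087207],
       [ 0.60564751,  0.58331114, -0.54123858],
       [ 0.00116631,  0.67952461,  0.73365178]])}
{'fx': 452.00211539345366, 'fy': 452.00211539345366, 'cx': 258.215643804963, 'cy': 195.14006046225964, 'eye': array([367.2406249 , 813.78640869, 849.04473904]), 'attitude': array([[-0.98630842,  0.12110919, -0.11192975],
       [-0.16450735, -0.6750897 ,  0.71916008],
       [ 0.01153427,  0.72772691,  0.68577001]])}
```

View pics/scene0.png

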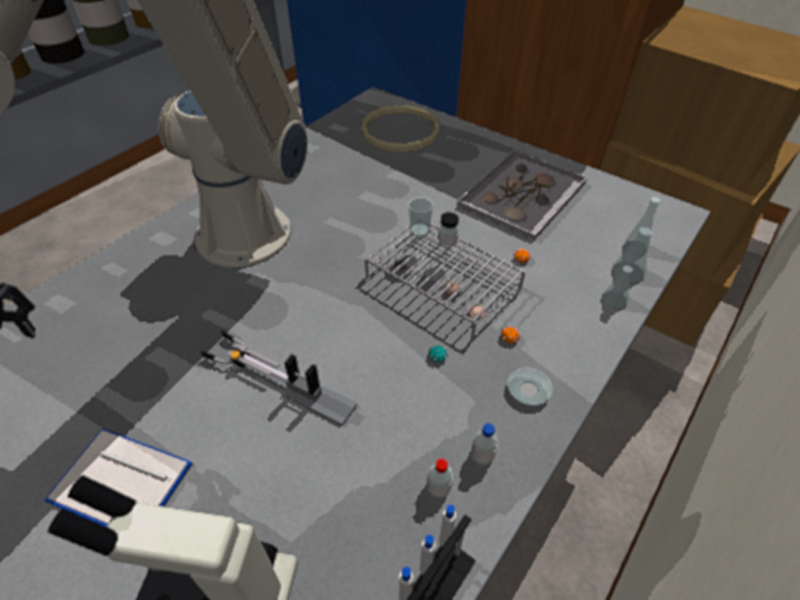

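View pics/side0.png

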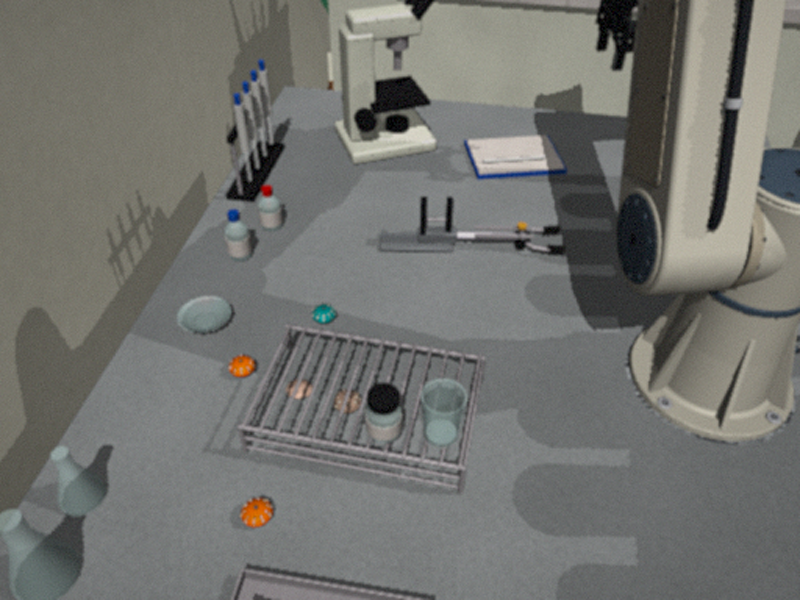

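The scene view shows the reacher at about (290,380), jaws towards the robot (-x), with the rack at (445,285) opening towards the reacher. The urchin candidate is at scene (452,290) and side (347,401), the scallop at side (299,388). Next I'll cast these pixels to positions.

```bash
cat > h.py <<'E'
import numpy as np,cv2
from rig import r,vision
def ray(n,u,v,big=True):
    c=vision.camera_info(n); k=1.5625 if big else 1
    u=(u+.5)/k-.5; v=(v+.5)/k-.5
    d=np.array([(u-c['cx'])/c['fx'],-(v-c['cy'])/c['fy'],-1]); return np.array(c['eye']),c['attitude']@d
def plane(n,u,v,z,big=True):
    e,d=ray(n,u,v,big); return np.round(e+d*(z-e[2])/d[2],1)
def tri(a,b):
    e1,d1=ray(*a);e2,d2=ray(*b)
    t=np.linalg.lstsq(np.c_[d1,-d2],e2-e1,rcond=None)[0]
    p,q=e1+d1*t[0],e2+d2*t[1]; return np.round((p+q)/2,1),np.round(np.linalg.norm(p-q),1)
E
python3 - <<'E'
from h import *
for nm,n,u,v,z in [("gripA","scene",292,357,102),("gripB","scene",313,367,102),("gripF","side",423,199,102),("gripT","side",449,199,102),
("foot","scene",357,403,10),("foot","scene",347,423,10),("foot","side",380,248,10),("foot","side",382,234,10),
("jaw","scene",205,356,20),("jaw","scene",222,335,20),("jaw","side",560,230,20),("jaw","side",562,250,20),
("rackFL","side",290,330,62),("rackFR","side",484,356,62),("rackBL","side",246,430,62),("rackBR","side",464,474,62),
("rackFL","scene",366,264,62),("rackFR","scene",474,323,62),("rackBR","scene",522,270,62),
("urch","side",347,401,14),("urch","scene",452,290,14),("scal","side",299,388,6),("scal","scene",477,312,6),("peb","scene",403,265,10)]:
    print(nm,n,plane(n,u,v,z))
a=cv2.imread('/tmp/scene0.png')[130:235,220:345];b=cv2.imread('/tmp/side0.png')[200:315,145:320]
a=cv2.resize(a,(600,504),interpolation=cv2.INTER_CUBIC);b=cv2.resize(b,(600,394),interpolation=cv2.INTER_CUBIC)
cv2.imwrite('pics/crop.png',cv2.resize(np.vstack([a,b]),(400,599)))
E
```

```text
gripA scene [ 451.3 -258.3  102. ]
gripB scene [ 499.5 -251.1  102. ]
gripF side [ 501.1 -256.3  102. ]
gripT side [ 454.1 -265.   102. ]
foot scene [ 575.6 -219.6   10. ]
foot scene [ 589.2 -265.8   10. ]
foot side [ 574.4 -214.    10. ]
foot side [ 578.8 -257.2   10. ]
jaw scene [ 251.3 -329.9   20. ]
jaw scene [ 235.6 -270.2   20. ]
jaw side [ 239.4 -318.7   20. ]
jaw side [ 235.4 -256.8   20. ]
rackFL side [661.4  75.6  62. ]
rackFR side [357.8  77.5  62. ]
rackBL side [666.7 271.3  62. ]
rackBR side [366.2 289.7  62. ]
rackFL scene [371.9  59.7  62. ]
rackFR scene [669.1  58.5  62. ]
rackBR scene [672.1 263.4  62. ]
urch side [553.  160.6  14. ]
urch scene [556. 152.  14.]
scal side [633.4 142.2   6. ]
scal scene [636.3 135.1   6. ]
peb scene [410.6 153.6  10. ]
```

View pics/crop.png

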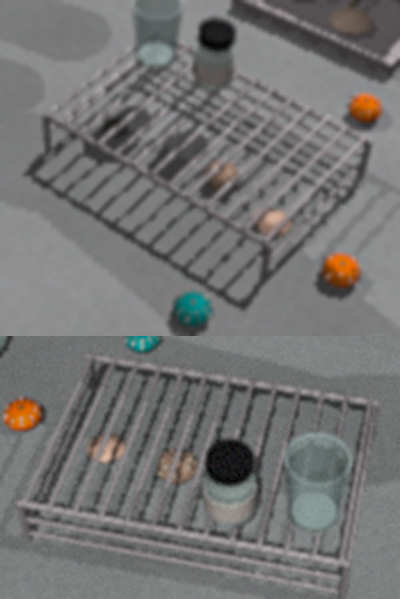

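Both views agree to about 8 mm. The rack centre is near (517,170) with yaw near 0, the urchin near (554,156), the reacher origin near (476,-258) with yaw about 189°. I'll go above the reacher first.

Emit:
arm_command:
  targets:
    - [0.032,-0.02,0,0,0,0,0.085]
    - [0.032,-0.02,0,0,0,0,0.085]
    - [0.032,-0.02,0,0,0,0,0.085]
    - [0.032,-0.02,0,0,0,0,0.085]
    - [0.032,-0.02,0,0,0,0,0.085]
    - [0.032,-0.02,0,0,0,0,0.085]
    - [0.032,-0.02,0,0,0,0,0.085]
    - [0.032,-0.02,0,0,0,0,0.085]
    - [0.032,-0.02,0,0,0,0,0.085]
    - [0.032,-0.02,0,0,0,0,0.085]
    - [0.032,-0.02,0,0,0,0,0.085]
    - [0.03,-0.02,0,0,0,0,0.085]

```text
clock: 1.3
ee_pos: [477.9, -256.4, 231.1]
eef_rot: [[0.957, 0.29, -0.0], [0.29, -0.957, 0.0], [-0.0, -0.0, -1.0]]
contact_force: [0.6, -1.5, -0.2]
gripper_width: 85.1
grip_force: 0.0
```

Emit:
arm_command:
  targets:
    - [0,0,0,0,0,-7,0.085]
    - [0,0,0,0,0,-7,0.085]
    - [0,0,0,0,0,-7,0.085]
    - [0,0,0,0,0,-7,0.085]
    - [0,0,0,0,0,-7,0.085]
    - [0,0,0,0,0,-7,0.085]
    - [0,0,0,0,0,-7,0.085]
    - [0,0,0,0,0,-7,0.085]
    - [0,0,0,0,0,-7,0.085]
    - [0,0,0,0,0,-7,0.085]
    - [0,0,0,0,0,-7,0.085]
    - [0,0,0,0,0,-5,0.085]

```text
clock: 2.5
ee_pos: [476.9, -257.7, 230.9]
eef_rot: [[-0.158, 0.987, -0.001], [0.987, 0.158, 0.0], [0.001, -0.001, -1.0]]
contact_force: [0.1, 0.6, 1.1]
gripper_width: 85.2
grip_force: 0.0
```

Run:
```python
from h import *
s=r.read_state();print(s['clock'],np.round(s['ee_pos'],1),np.round(s['eef_rot'],3).tolist())
im=vision.camera('wrist');cv2.imwrite('pics/w1.png',cv2.resize(im[:,:,::-1],(800,600),interpolation=cv2.INTER_CUBIC));print(vision.camera_info('wrist'))
print(tri(('scene',437,352),('side',323,313)),tri(('scene',510,334),('side',242,365)))
```

```text
2.5 [ 476.9 -257.7  230.9] [[-0.158, 0.987, -0.001], [0.987, 0.158, 0.0], [0.001, -0.001, -1.0]]
{'fx': 297.3186396354542, 'fy': 297.3186396354542, 'cx': 254.0649752839344, 'cy': 189.9810454068956, 'eye': array([ 463.86227555, -175.28680518,  373.25433055]), 'attitude': array([[ 9.86815129e-01, -1.53207977e-01, -5.21844530e-02],
       [ 1.61850911e-01,  9.33257481e-01,  3.20678587e-01],
       [-4.28986405e-04, -3.24896583e-01,  9.45749452e-01]])}
(array([633.7, -19.9,  13.7]), np.float64(4.5)) (array([731.5, 118. ,  13.5]), np.float64(1.4))
```

View pics/w1.png

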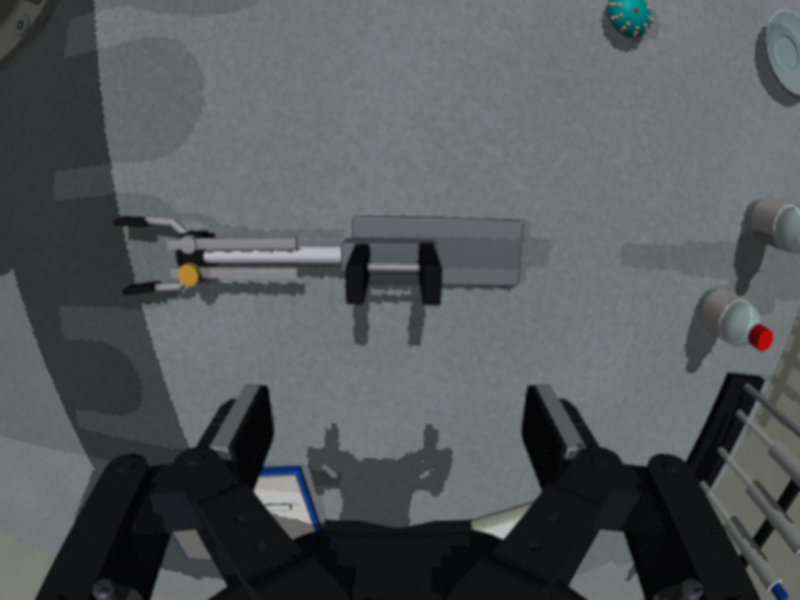

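The wrist view shows the grips topping out at (357,300) and (432,302), the foot corners at (353,217), (523,220) and (519,285), and the jaw pads at (131,222) and (142,288), with the brass wheel on the left jaw.

```bash
cat >> h.py <<'E'
def wray(ci,u,v):
    u=(u+.5)/1.5625-.5-ci['cx']; v=(v+.5)/1.5625-.5-ci['cy']; R=np.hypot(u,v); t=R/ci['fx']
    return np.array(ci['eye']),ci['attitude']@np.array([np.sin(t)*u/R,-np.sin(t)*v/R,-np.cos(t)])
def wpl(ci,u,v,z):
    e,d=wray(ci,u,v); return np.round(e+d*(z-e[2])/d[2],1)
E
python3 - <<'E'
from h import *
ci=vision.camera_info('wrist')
for n,u,v,z in [("footFL",353,217,10),("footBL",523,220,10),("footBR",519,285,10),("trig top outer",347,302,102),("trig inner",366,302,102),("fix inner",424,303,102),("fix outer",440,303,102),
("padR tip in",115,225,26),("padR root in",147,226,26),("padL tip in",124,286,26),("padL root in",160,284,26),("teal",629,15,12),("pole",270,254,29)]: print(n,wpl(ci,u,v,z))
# width scan
im=cv2.imread('pics/w1.png').max(2).astype(int)
for c in (120,128,136,144,150): print(c,[ (i,int(x)) for i,x in zip(range(208,304,2),im[208:304:2,c])if x<75])
E
```

```text
footFL [ 438.6 -238.1   10. ]
footBL [ 573.5 -217.    10. ]
footBR [ 582.9 -271.3   10. ]
trig top outer [ 448.5 -275.5  102. ]
trig inner [ 460.2 -273.6  102. ]
fix inner [ 495.8 -268.4  102. ]
fix outer [ 505.7 -266.8  102. ]
padR tip in [ 232.7 -267.6   26. ]
padR root in [ 266.4 -264.9   26. ]
padL tip in [ 241.8 -322.    26. ]
padL root in [ 280.1 -314.3   26. ]
teal [633.  -23.2  12. ]
pole [ 379.1 -273.    29. ]
120 [(216, 58), (218, 27), (220, 20), (222, 21), (224, 23), (226, 36), (228, 47), (230, 49), (232, 48), (234, 49), (236, 50), (238, 50), (240, 51), (242, 49), (244, 50), (246, 52), (248, 50), (250, 50), (252, 50), (254, 51), (256, 49), (258, 50), (260, 50), (262, 51), (264, 50), (266, 50), (268, 50), (270, 51), (272, 50), (274, 51), (276, 50), (278, 49), (280, 49), (282, 51), (284, 51), (286, 52), (288, 51), (290, 51), (292, 51), (294, 51), (296, 52), (298, 52), (300, 52), (302, 52)]
128 [(216, 53), (218, 17), (220, 19), (222, 21), (224, 23), (226, 50), (228, 71), (258, 59), (260, 52), (262, 53), (264, 53), (266, 51), (268, 51), (270, 52), (272, 53), (274, 52), (276, 5
[... 176 characters left out ...]
20, 17), (222, 22), (224, 22), (226, 31), (228, 46), (230, 51), (232, 50), (234, 51), (236, 53), (238, 53), (284, 38), (286, 17), (288, 21), (290, 22), (292, 23), (294, 38), (296, 51), (298, 54), (300, 53), (302, 52)]
144 [(218, 63), (220, 46), (222, 18), (224, 14), (226, 27), (228, 46), (230, 51), (232, 49), (234, 50), (236, 50), (238, 50), (240, 62), (282, 66), (284, 23), (286, 18), (288, 21), (290, 22), (292, 28), (294, 47), (296, 52), (298, 51), (300, 51), (302, 63)]
150 [(224, 64), (226, 48), (228, 51), (230, 51), (232, 49), (234, 49), (236, 50), (238, 50), (240, 55), (282, 45), (284, 18), (286, 18), (288, 21), (290, 22), (292, 34), (294, 47), (296, 52), (298, 53), (300, 53), (302, 57)]
```

Emit:
arm_command:
  targets:
    - [-0.002,-0.002,0.016,0,0,0,0.085]
    - [0,0,0.016,0,0,0,0.085]
    - [0,0,0.016,0,0,0,0.085]
    - [0,0,0.016,0,0,0,0.085]
    - [0,0,0.016,0,0,0,0.085]
    - [0,0,0.016,0,0,0,0.085]
    - [0,0,0.016,0,0,0,0.085]
    - [0,0,0.016,0,0,0,0.085]
    - [0,0,0.016,0,0,0,0.085]
    - [0,0,0.015,0,0,0,0.085]
    - [0,0,0.013,0,0,0,0.085]
    - [0,0,0,0,0,0,0.085]

```text
clock: 3.75
ee_pos: [474.3, -259.5, 57.6]
eef_rot: [[-0.153, 0.988, -0.003], [0.988, 0.153, 0.001], [0.002, -0.002, -1.0]]
contact_force: [-0.3, 0.3, -0.3]
gripper_width: 85.1
grip_force: 0.0
```

Emit:
arm_command:
  targets:
    - [0,0,0,0,0,0,0.068]
    - [0,0,0,0,0,0,0.064]
    - [0,0,0,0,0,0,0.062]
    - [0,0,0,0,0,0,0.06]
    - [0,0,0,0,0,0,0.059]
    - [0,0,0,0,0,0,0.058]
    - [0,0,0,0,0,0,0.057]
    - [0,0,0,0,0,0,0.057]
    - [0,0,0,0,0,0,0.057]
  force: 20

```text
clock: 4.65
ee_pos: [476.9, -260.3, 60.5]
eef_rot: [[-0.153, 0.988, 0.003], [0.988, 0.153, -0.001], [-0.001, 0.003, -1.0]]
contact_force: [1.0, 2.5, 7.4]
gripper_width: 57.1
grip_force: 8.8
```

Emit:
arm_command:
  targets:
    - [0,0,-0.004,0,0,0,0.057]
    - [0,0,-0.004,0,0,0,0.057]
    - [0,0,-0.004,0,0,0,0.057]
    - [0,0,-0.003,0,0,0,0.057]
    - [0,0,0,0,0,0,0.057]
    - [0,0,0,0,0,0,0.057]

```text
clock: 5.25
ee_pos: [475.4, -260.2, 74.3]
eef_rot: [[-0.154, 0.988, -0.0], [0.988, 0.154, 0.0], [0.0, -0.0, -1.0]]
contact_force: [0.2, 0.1, -4.4]
gripper_width: 57.2
grip_force: 7.7
```

Run:
```python
from h import *
s=r.read_state();print(s['clock'],np.round(s['contact_force'],1),np.round(s['ft_torque'],2),s['gripper_width'],s['grip_force'])
im=vision.camera('side')[100:200,200:400];cv2.imwrite('pics/s2.png',cv2.resize(im[:,:,::-1],(800,400),interpolation=cv2.INTER_CUBIC))
```

```text
5.25 [ 0.2  0.1 -4.4] [ 0.01 -0.09  0.02] 57.21854382234719 7.724730223417282
```

View pics/s2.png

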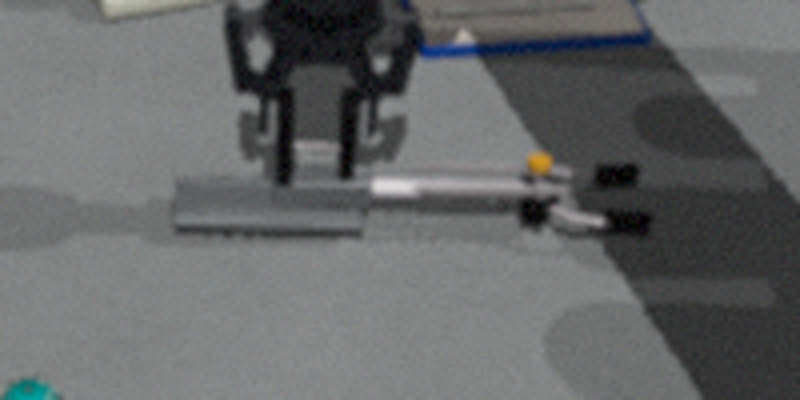

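Emit:
arm_command:
  targets:
    - [-0.004,0.003,0,0,0,1,0.057]
    - [-0.008,0.006,0,0,0,0,0.057]
    - [-0.009,0.007,0,0,0,0,0.057]
    - [-0.009,0.007,0,0,0,0,0.057]
    - [-0.009,0.007,0,0,0,0,0.057]
    - [-0.009,0.007,0,0,0,0,0.057]
    - [-0.009,0.007,0,0,0,0,0.057]
    - [-0.009,0.007,0,0,0,0,0.057]
    - [-0.009,0.007,0,0,0,0,0.057]
    - [-0.009,0.006,0,0,0,1,0.057]
    - [-0.005,0.004,0,0,0,2,0.057]
    - [-0.002,0.002,0,0,0,3,0.057]

```text
clock: 6.5
ee_pos: [557.9, -341.8, 74.3]
eef_rot: [[-0.029, 1.0, 0.0], [1.0, 0.029, -0.0], [-0.0, 0.0, -1.0]]
contact_force: [0.0, 0.9, -4.9]
gripper_width: 56.8
grip_force: 7.7
```

Emit:
arm_command:
  targets:
    - [0,0,0,0,0,4,0.057]
    - [0,0,0,0,0,5,0.057]
    - [0,0,0,0,0,5,0.057]
    - [0,0,0,0,0,5,0.057]
    - [0,0,0,0,0,5,0.057]
    - [0,0,0,0,0,5,0.057]
    - [0,0,0,0,0,5,0.057]
    - [0,0,0,0,0,5,0.057]
    - [0,0,0,0,0,5,0.057]
    - [0,0,0,0,0,5,0.057]
    - [0,0,0,0,0,5,0.057]
    - [0,0,0,0,0,5,0.057]

```text
clock: 7.7
ee_pos: [557.3, -341.2, 74.2]
eef_rot: [[0.843, 0.539, -0.0], [0.539, -0.843, -0.0], [-0.0, -0.0, -1.0]]
contact_force: [-0.2, 0.5, -4.0]
gripper_width: 57.1
grip_force: 7.7
```

Emit:
arm_command:
  targets:
    - [0,0,0,0,0,5,0.057]
    - [0,0,0,0,0,5,0.057]
    - [0,0,0,0,0,5,0.057]
    - [0,0,0,0,0,5,0.057]
    - [0,0,0,0,0,5,0.057]
    - [0,0,0,0,0,4,0.057]
    - [0,0,0,0,0,2,0.057]
    - [0,0,0,0,0,1,0.057]
    - [0,0,0,0,0,0,0.057]
    - [0,0,0,0,0,0,0.057]

```text
clock: 8.7
ee_pos: [557.1, -341.0, 74.3]
eef_rot: [[1.0, 0.015, -0.0], [0.015, -1.0, -0.0], [-0.0, 0.0, -1.0]]
contact_force: [-0.2, 0.7, -4.7]
gripper_width: 57.2
grip_force: 7.7
```

Run:
```python
from h import *
s=r.read_state();print(s['clock'],np.round(s['ee_pos'],1),np.round(s['contact_force'],1),np.round(s['ft_torque'],2),np.round(s['qpos'],2),np.degrees(np.arctan2(s['eef_rot'][1][1],s['eef_rot'][0][1])))
print(vision.camera_info('wrist'))
im=vision.camera('wrist');cv2.imwrite('/tmp/w3.png',im[:,:,::-1]);cv2.imwrite('pics/w3.png',cv2.resize(im[:,:,::-1],(800,600),interpolation=cv2.INTER_CUBIC))
```

```text
8.7 [ 557.1 -341.    74.3] [-0.2  0.7 -4.7] [-0.11 -0.04  0.03] [-0.55  0.57  1.68 -0.    0.89  1.  ] -89.13278473000643
{'fx': 297.3186396354542, 'fy': 297.3186396354542, 'cx': 254.0649752839344, 'cy': 189.9810454068956, 'eye': array([ 641.36622828, -339.85631717,  216.49063174]), 'attitude': array([[ 1.46387471e-02,  9.45756945e-01,  3.24545079e-01],
       [-9.99892663e-01,  1.36487948e-02,  5.32663562e-03],
       [ 6.08053436e-04, -3.24588218e-01,  9.45855231e-01]])}
```

View pics/w3.png

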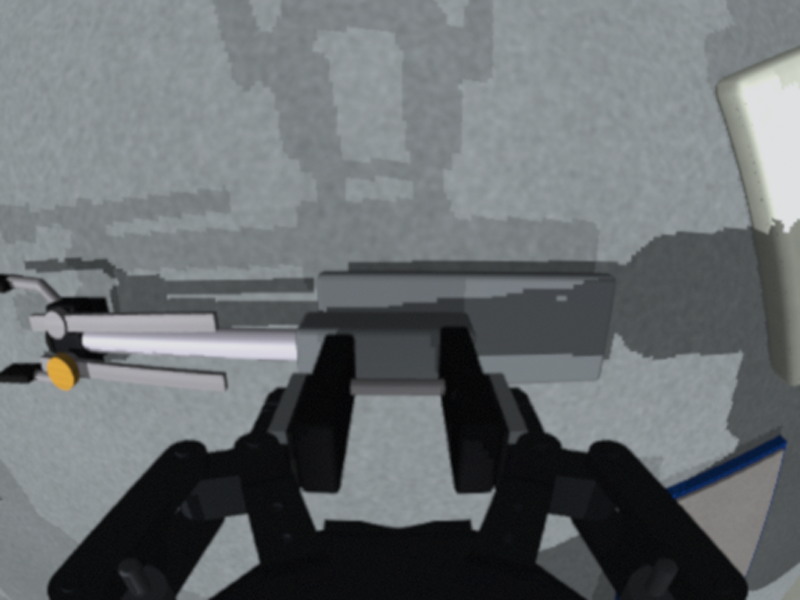

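Emit:
arm_command:
  targets:
    - [0,-0.004,0.003,0,0,0.5,0.057]
    - [0,-0.008,0.004,0,0,0.4,0.057]
    - [0,-0.014,0.003,0,0,0,0.057]
    - [0,-0.018,0.001,0,0,0,0.057]
    - [0,-0.02,0,0,0,0,0.057]
    - [0,-0.02,0,0,0,0,0.057]
    - [0,-0.02,0,0,0,0,0.057]
    - [0,-0.018,0,0,0,0,0.057]
    - [0,-0.015,0,0,0,0,0.057]
    - [0,-0.01,0,0,0,0,0.057]
    - [0,-0.006,0,0,0,0,0.057]
    - [0,-0.002,0,0,0,0,0.057]

```text
clock: 9.95
ee_pos: [557.3, -185.5, 63.3]
eef_rot: [[1.0, -0.001, 0.0], [-0.001, -1.0, -0.0], [0.0, 0.0, -1.0]]
contact_force: [-0.5, 0.3, -4.0]
gripper_width: 57.3
grip_force: 7.7
```

Run:
```python
from h import *
s=r.read_state();print(s['clock'],np.round(s['ee_pos'],1),np.round(s['contact_force'],1),np.degrees(np.arctan2(s['eef_rot'][1][1],s['eef_rot'][0][1])))
a=vision.camera('scene')[:,:,::-1];b=vision.camera('side')[:,:,::-1]
cv2.imwrite('/tmp/a.png',a);cv2.imwrite('/tmp/b.png',b)
for n,im in(('scene',a),('side',b)):
    h=cv2.cvtColor(im,cv2.COLOR_BGR2HSV); m=cv2.inRange(h,(3,50,60),(25,150,255))
    m=cv2.morphologyEx(m,cv2.MORPH_CLOSE,np.ones((5,5),np.uint8))
    N,l,st,c=cv2.connectedComponentsWithStats(m)
    for i in range(1,N):
        u,v=c[i]
        if st[i,4]>25:
            p=plane(n,u,v,12,False)
            if 350<p[0]<680 and 50<p[1]<270: print(n,st[i].tolist(),np.round(c[i],1),p)
cv2.imwrite('pics/c4.png',np.vstack([cv2.resize(a[130:255,230:355],(400,400),interpolation=cv2.INTER_CUBIC),cv2.resize(b[180:305,145:345],(400,200)) ])[:600])
```

```text
9.95 [ 557.3 -185.5   63.3] [-0.5  0.3 -4. ] -90.03769993162896
scene [284, 180, 10, 9, 55] [288.5 183.7] [548.6 159.6  12. ]
scene [300, 196, 11, 8, 61] [305.  199.3] [637.7 130.6  12. ]
side [183, 243, 17, 12, 150] [191.3 248.3] [631.2 147.5  12. ]
side [214, 250, 17, 14, 185] [221.9 256.4] [553.5 158.9  12. ]
```

View pics/c4.png

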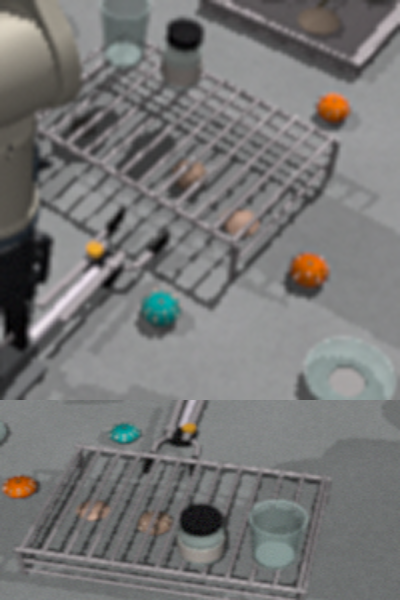

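Both jaws are just outside the rack mouth: tips at scene crop (121,210) and (166,234), side crop (192,73) and (147,69). The urchin is straight ahead at scene crop (188,173) and side crop (153,122). I'll compare jaws and urchin within each camera.

Run:
```python
from h import *
for n,f,box in(('scene','/tmp/a.png',(255,185,292,222)),('side','/tmp/b.png',(212,195,250,222))):
    im=cv2.imread(f); x0,y0,x1,y1=box; m=(im.max(2)[y0:y1,x0:x1]<45).astype(np.uint8)
    N,l,st,c=cv2.connectedComponentsWithStats(m)
    for i in range(1,N):
        if st[i,4]>6:
            ys,xs=np.where(l==i); xs=xs+x0; ys=ys+y0
            k=[np.argmax(ys),np.argmin(ys)]
            print(n,st[i].tolist(),plane(n,*(c[i]+[x0,y0]),18,False),[ (int(xs[j]),int(ys[j]),plane(n,xs[j],ys[j],18,False).tolist()) for j in k])
for t in [(267.8,195.6),(281.9,203.1)]: print('scene tip',plane('scene',*t,20,False))
for t in [(218.5,214.5),(241,216.5)]: print('side tip',plane('side',*t,20,False))
```

```text
scene [9, 11, 4, 7, 11] [528.5  41.4  18. ] [(264, 202, [532.2, 27.5, 18.0]), (267, 196, [524.0, 57.0, 18.0])]
scene [22, 19, 5, 5, 14] [585.4  44.5  18. ] [(278, 208, [587.0, 34.7, 18.0]), (280, 204, [582.2, 54.0, 18.0])]
scene [7, 29, 6, 6, 14] [572.2 -26.8  18. ] [(262, 219, [571.7, -38.0, 18.0]), (267, 214, [572.4, -10.1, 18.0])]
side [17, 3, 11, 11, 55] [559.7 -11.6  18. ] [(233, 208, [559.4, 1.9, 18.0]), (234, 198, [564.5, -35.4, 18.0])]
side [5, 22, 4, 5, 15] [586.7  46.9  18. ] [(217, 221, [589.6, 54.5, 18.0]), (218, 217, [590.3, 40.4, 18.0])]
scene tip [526.1  58.8  20. ]
scene tip [586.   59.9  20. ]
side tip [590.6  33.4  20. ]
side tip [532.7  30.3  20. ]
```

Emit:
arm_command:
  targets:
    - [-0.002,0,0,0,0,0,0.057]
    - [-0.002,-0.002,0,0,0,0,0.057]
    - [0,-0.006,0,0,0,0,0.057]
    - [0,-0.01,0,0,0,0,0.057]
    - [0,-0.012,0,0,0,0,0.057]
    - [0,-0.012,0,0,0,0,0.057]
    - [0,-0.01,0,0,0,0,0.057]
    - [0,-0.006,0,0,0,0,0.057]
    - [0,-0.002,0,0,0,0,0.057]
    - [0,0,0,0,0,0,0.057]

```text
clock: 11.05
ee_pos: [553.3, -125.6, 63.3]
eef_rot: [[1.0, -0.001, 0.0], [-0.001, -1.0, -0.0], [0.0, 0.0, -1.0]]
contact_force: [0.1, -1.0, -4.1]
gripper_width: 57.1
grip_force: 7.7
```

```bash
cat > look.py <<'E'
from h import *
import sys
s=r.read_state();print(s['clock'],np.round(s['ee_pos'],1),np.round(s['contact_force'],1))
ci=vision.camera_info('wrist')
a=vision.camera('scene')[:,:,::-1];b=vision.camera('side')[:,:,::-1];w=vision.camera('wrist')[:,:,::-1]
for n,im in(('scene',a),('side',b),('wrist',w)):
    cv2.imwrite(f'/tmp/{sys.argv[1]}_{n}.png',im)
R=lambda im,y0,y1,x0,x1,k:cv2.resize(im[y0:y1,x0:x1],None,fx=k,fy=k,interpolation=cv2.INTER_CUBIC)
A=R(a,150,225,240,330,4);B=R(b,185,285,165,275,4);W=R(w,100,384,0,200,2) 
H=np.zeros((590,800,3),np.uint8);H[:300,:360]=A;H[:400,360:800]=B;
W=cv2.resize(w[90:384,:256],None,fx=.95,fy=.95); H[302:302+W.shape[0],:W.shape[1]]=W
cv2.imwrite(f'pics/{sys.argv[1]}.png',H)
E
python3 look.py c5
```

```text
11.05 [ 553.3 -125.6   63.3] [ 0.1 -1.  -4.1]
```

View pics/c5.png

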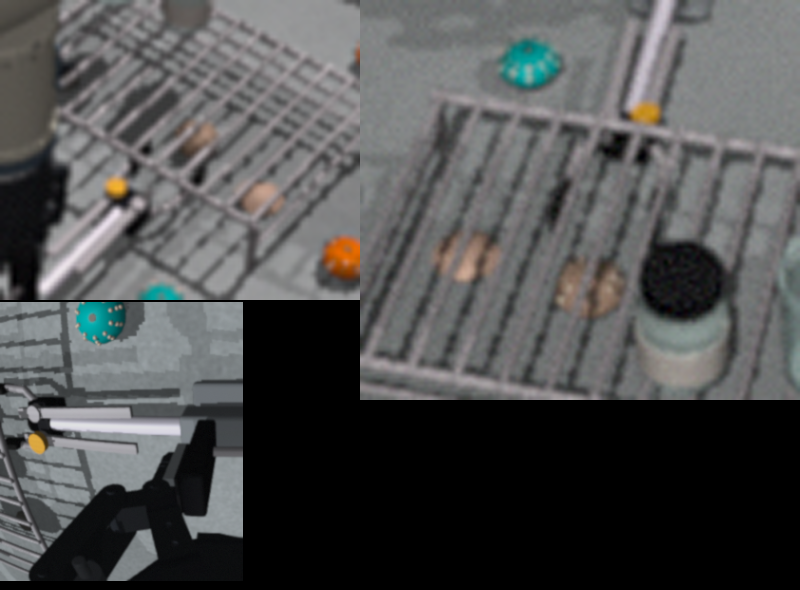

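Run:
```python
from h import *
f=lambda c,rr:(165+(c-360)/4-.4,185+rr/4-.4)
for n,c,rr,z in [('crosshead',628,147,25),('Rjaw',557,205,19),('Rjaw bottom tip',553,222,12),('urchin',590,287,12),('urchin L',556,290,12),('urchin R',624,287,12),('scallop',468,257,5)]: print(n,plane('side',*f(c,rr),z,False))
b=cv2.imread('/tmp/c5_side.png').max(2); np.set_printoptions(linewidth=250)
print(b[228:246,205:247])
g=lambda c,rr:(240+c/4-.4,150+rr/4-.4)
for n,c,rr,z in [('Rjaw',200,170,19),('Ljaw',142,155,19),('urchin',198,136,14),('scal',262,197,5)]: print(n,plane('scene',*g(c,rr),z,False))
```

```text
crosshead [551.6  55.7  25. ]
Rjaw [585.5 105.3  19. ]
Rjaw bottom tip [586.5 113.2  12. ]
urchin [553.1 158.6  12. ]
urchin L [572.3 164.3  12. ]
urchin R [533.4 155.2  12. ]
scallop [632.1 143.4   5. ]
[[ 86 109 122 122 114 102 106 115  96  72  67  94 119 116 111 110  96 109 106  83  70  91 113 119 115 119 110 115 125 106  88 113 127 126 123 136 127 120 121 117  86 108]
 [ 92 127 130 121 112 103 110 114 104  75  72  76  90 106 116 104 104 109  99  76  78 108 132 118 115 119 108 106 101  87  97 129 135 127 116 120 124 114 121 106  97 123]
 [ 97 123 122 117 100 109 112 116 115  80  59  47  65 101 113 112 117 118 101  84 106 122 126 124 113 118 110 107 100  82 112 129 137 124 110 112 112 103 106  87 100 126]
 [105 113 122 110 100 109 115 111  98  63  46  36  69 105 116 123 126 120  98  97 125 132 128 117 114 115 110 108  98  95 119 131 125 108 111 118 109  92  96  94 110 126]
 [118 115 114 105 100 105 105  93  65  45  33  46  89 114 105 117 118 103  82  98 123 132 124 113 118 108 111 100  83  99 125 135 117  83  90 119  98  79  79  98 126 136]
 [130 120 115 109 107 112  97  70  51  40
[... 1584 characters left out ...]
111 102 100  82  60  78 112 118 112 110 113 106  70  45  68  95 129 139 135 136 126]
 [111 112  98  67  56  83 103  97 101 113 101 103 112 101  71  94 118 124 124 117 120 113 103  92  66  59  84 108 118 116 106 117 101  51  45  78 102 132 135 136 133 125]
 [116 111  99  63  62  98 106 104 115 110 101 108 107  86  69  91 115 119 121 120 111 103 107  97  64  66  94 110 108 110 109 116  94  41  51  70  91 109 115 116 113 107]
 [113 115  97  67  79 107 110 108 119 107 103 113 100  69  66  96 112 111 111 117 114  99 108  93  71  87 113 113 113 111 115 111  70  34  50  60  68  72  74  67  64  55]]
Rjaw [578.1 121.   19. ]
Ljaw [526.  104.5  19. ]
urchin [550.8 159.8  14. ]
scal [634.3 138.6   5. ]
```

The side crop shows the urchin at (590,287) in line between the jaws: the right one at (557,205), the left behind a wire near (658,205). Both cameras put the urchin within about 2 mm of the reacher axis, so I'm advancing.

Emit:
arm_command:
  targets:
    - [-0.001,-0.002,0,0,0,0,0.057]
    - [0,-0.005,0,0,0,0,0.057]
    - [0,-0.006,0,0,0,0,0.057]
    - [0,-0.006,0,0,0,0,0.057]
    - [0,-0.006,0,0,0,0,0.057]
    - [0,-0.006,0,0,0,0,0.057]
    - [0,-0.006,0,0,0,0,0.057]
    - [0,-0.005,0,0,0,0,0.057]
    - [0,-0.004,0,0,0,0,0.057]
    - [0,-0.002,0.001,0,0,0,0.057]
    - [0,0,0.001,0,0,0,0.057]
    - [0,0,0.001,0,0,0,0.057]

```text
clock: 12.4
ee_pos: [552.4, -77.9, 60.6]
eef_rot: [[1.0, -0.001, 0.0], [-0.001, -1.0, 0.0], [0.0, -0.0, -1.0]]
contact_force: [-3.5, 1.8, 7.5]
gripper_width: 57.2
grip_force: 6.8
```

```bash
python3 look.py c6
```

```text
12.4 [552.4 -77.9  60.6] [-3.5  1.8  7.5]
```

View pics/c6.png

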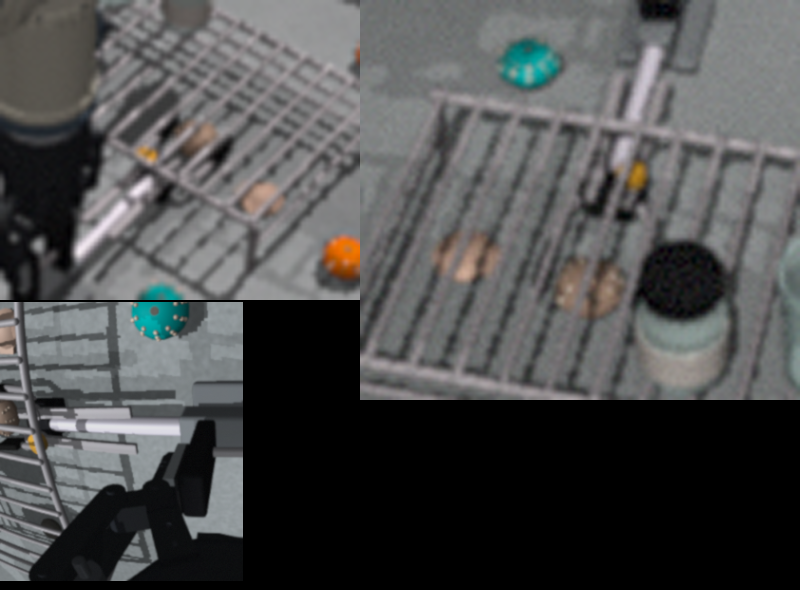

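The wrist inset shows the urchin between the jaws at (5,415), and in the side view it hasn't moved (590,287). I'll ease off the bench slightly and start squeezing.

Emit:
arm_command:
  targets:
    - [0,0,-0.001,0,0,0,0.057]
    - [0,0,0,0,0,0,0.056]
    - [0,0,0,0,0,0,0.055]
    - [0,0,0,0,0,0,0.055]
    - [0,0,0,0,0,0,0.055]

```text
clock: 13.05
ee_pos: [552.3, -78.0, 61.2]
eef_rot: [[1.0, -0.001, -0.0], [-0.001, -1.0, -0.0], [-0.0, 0.0, -1.0]]
contact_force: [-0.2, 0.4, -4.4]
gripper_width: 55.3
grip_force: 8.0
```

Emit:
arm_command:
  targets:
    - [0,0,0,0,0,0,0.054]
    - [0,0,0,0,0,0,0.054]
    - [0,0,0,0,0,0,0.054]

```text
clock: 13.35
ee_pos: [552.3, -77.9, 61.3]
eef_rot: [[1.0, -0.001, 0.0], [-0.001, -1.0, -0.0], [0.0, 0.0, -1.0]]
contact_force: [0.1, -0.1, -3.4]
gripper_width: 53.9
grip_force: 8.3
```

Emit:
arm_command:
  targets:
    - [0,0,0,0,0,0,0.053]
    - [0,0,0,0,0,0,0.053]
    - [0,0,0,0,0,0,0.053]

```text
clock: 13.65
ee_pos: [552.4, -78.0, 61.4]
eef_rot: [[1.0, -0.001, 0.0], [-0.001, -1.0, -0.0], [0.0, 0.0, -1.0]]
contact_force: [-0.6, -2.1, -1.1]
gripper_width: 53.1
grip_force: 9.0
```

Emit:
arm_command:
  targets:
    - [0,0,0,0,0,0,0.0525]
    - [0,0,0,0,0,0,0.0525]
    - [0,0,0,0,0,0,0.0525]

```text
clock: 13.95
ee_pos: [552.5, -78.0, 61.5]
eef_rot: [[1.0, -0.001, 0.0], [-0.001, -1.0, -0.0], [0.0, 0.0, -1.0]]
contact_force: [-0.7, -2.5, 0.5]
gripper_width: 52.5
grip_force: 9.5
```

Emit:
arm_command:
  targets:
    - [0,0,0,0,0,0,0.052]
    - [0,0,0,0,0,0,0.052]
    - [0,0,0,0,0,0,0.052]

```text
clock: 14.25
ee_pos: [552.4, -78.1, 61.5]
eef_rot: [[1.0, -0.001, 0.0], [-0.001, -1.0, -0.0], [0.0, 0.0, -1.0]]
contact_force: [-1.7, -4.6, 4.1]
gripper_width: 52.2
grip_force: 10.3
```

Emit:
arm_command:
  targets:
    - [0,0,-0.001,0,0,0,0.052]
    - [0,0.001,0,0,0,0,0.052]
    - [0,0,0,0,0,0,0.052]
    - [0,0,0,0,0,0,0.052]

```text
clock: 14.65
ee_pos: [551.9, -78.7, 61.9]
eef_rot: [[1.0, -0.001, -0.001], [-0.001, -1.0, 0.0], [-0.001, -0.0, -1.0]]
contact_force: [-0.3, -0.4, -4.3]
gripper_width: 52.0
grip_force: 8.1
```

Emit:
arm_command:
  targets:
    - [0,0.0005,-0.0005,0,0,0,0.051]
    - [0,0,0,0,0,0,0.051]
    - [0,0,0,0,0,0,0.051]

```text
clock: 14.95
ee_pos: [552.3, -79.4, 62.8]
eef_rot: [[1.0, -0.001, 0.0], [-0.001, -1.0, 0.0], [0.0, -0.0, -1.0]]
contact_force: [-0.2, 0.1, -4.2]
gripper_width: 51.0
grip_force: 8.2
```

Emit:
arm_command:
  targets:
    - [0,0.0005,-0.0005,0,0,0,0.0502]
    - [0,0,0,0,0,0,0.0502]
    - [0,0,0,0,0,0,0.0502]

```text
clock: 15.25
ee_pos: [552.3, -79.9, 63.3]
eef_rot: [[1.0, -0.001, 0.0], [-0.001, -1.0, 0.0], [0.0, -0.0, -1.0]]
contact_force: [0.1, -0.4, -4.9]
gripper_width: 50.1
grip_force: 8.3
```

Emit:
arm_command:
  targets:
    - [0,0.0005,0,0,0,0,0.0494]
    - [0,0,0,0,0,0,0.0494]
    - [0,0,0,0,0,0,0.0494]

```text
clock: 15.55
ee_pos: [552.3, -80.4, 63.3]
eef_rot: [[1.0, -0.001, 0.0], [-0.001, -1.0, 0.0], [0.0, -0.0, -1.0]]
contact_force: [0.0, 0.3, -3.8]
gripper_width: 49.8
grip_force: 9.0
```

Emit:
arm_command:
  targets:
    - [0,0.0005,-0.0003,0,0,0,0.0487]
    - [0,0,0,0,0,0,0.0487]
    - [0,0,0,0,0,0,0.0487]

```text
clock: 15.85
ee_pos: [552.3, -80.9, 63.6]
eef_rot: [[1.0, -0.001, 0.0], [-0.001, -1.0, -0.0], [0.0, 0.0, -1.0]]
contact_force: [-0.3, 0.3, -4.8]
gripper_width: 48.8
grip_force: 10.1
```

Contact is felt: onset at about 10.3 mm of travel, and the excess is now about 1.7 N. I'll squeeze a little more, then draw it out.

Emit:
arm_command:
  targets:
    - [0,0.0003,0,0,0,0,0.0483]
    - [0,0,0,0,0,0,0.0483]
    - [0,0,0,0,0,0,0.0483]

```text
clock: 16.15
ee_pos: [552.3, -81.2, 63.6]
eef_rot: [[1.0, -0.001, -0.0], [-0.001, -1.0, 0.0], [-0.0, -0.0, -1.0]]
contact_force: [0.1, -0.4, -4.0]
gripper_width: 48.5
grip_force: 10.8
```

Run:
```python
from h import *
ci={'fx': 297.3186396354542,'cx': 254.0649752839344, 'cy': 189.9810454068956, 'eye': np.array([ 641.36622828, -339.85631717,  216.49063174]), 'attitude': np.array([[ 1.46387471e-02,  9.45756945e-01,  3.24545079e-01],[-9.99892663e-01,  1.36487948e-02,  5.32663562e-03],[ 6.08053436e-04, -3.24588218e-01,  9.45855231e-01]])}
for u,v,z in [(720,85,20),(750,200,5),(778,375,5),(785,440,5),(670,495,5),(615,275,20)]: print(wpl(ci,u,v,z))
for u,v in [(340,125),(352,160),(433,148),(475,176),(565,172)]: print(plane('side',u,v,5))
```

```text
[ 685.9 -497.2   20. ]
[ 629.4 -538.7    5. ]
[ 515.7 -604.8    5. ]
[ 455.  -646.1    5. ]
[ 421.7 -538.7    5. ]
[ 586.6 -444.3   20. ]
[ 757.7 -662.5    5. ]
[ 695.9 -515.7    5. ]
[ 525.3 -599.4    5. ]
[ 420.1 -501.3    5. ]
[ 227.4 -553.1    5. ]
```

Emit:
arm_command:
  targets:
    - [0,0.001,0,0,0,0,0.0483]
    - [0,0.003,0,0,0,0,0.0483]
    - [0,0.005,0,0,0,0,0.0483]
    - [0,0.006,0,0,0,0,0.0483]
    - [0,0.006,0,0,0,0,0.0483]
    - [0,0.006,0,0,0,0,0.0483]
    - [0,0.006,0,0,0,0,0.0483]
    - [0,0.006,0,0,0,0,0.0483]
    - [0,0.005,0,0,0,0,0.0483]
    - [0,0.004,0,0,0,0,0.0483]
    - [0,0.002,0,0,0,0,0.0483]

```text
clock: 17.25
ee_pos: [552.2, -131.6, 63.6]
eef_rot: [[1.0, -0.001, 0.0], [-0.001, -1.0, -0.0], [0.0, 0.0, -1.0]]
contact_force: [0.2, 0.3, -5.3]
gripper_width: 48.7
grip_force: 10.8
```

```bash
cat > u.py <<'E'
from h import *
s=r.read_state();print(s['clock'],np.round(s['ee_pos'],1),np.round(s['contact_force'],1),round(s['gripper_width'],1),round(s['grip_force'],1))
for n in('scene','side'):
    im=vision.camera(n)[:,:,::-1];cv2.imwrite(f'/tmp/u_{n}.png',im)
    h=cv2.cvtColor(im,cv2.COLOR_BGR2HSV); m=cv2.inRange(h,(3,50,60),(25,150,255))
    m=cv2.morphologyEx(m,cv2.MORPH_CLOSE,np.ones((5,5),np.uint8))
    N,l,st,c=cv2.connectedComponentsWithStats(m)
    for i in range(1,N):
        p=plane(n,*c[i],12,False)
        if st[i,4]>25 and 450<p[0]<680 and -200<p[1]<270: print(n,st[i].tolist(),p)
E
python3 u.py
```

```text
17.25 [ 552.2 -131.6   63.6] [ 0.2  0.3 -5.3] 48.7 10.8
scene [276, 188, 10, 10, 61] [548.9 104.8  12. ]
scene [300, 196, 11, 7, 59] [637.8 130.7  12. ]
side [232, 210, 9, 7, 45] [548.1  12.3  12. ]
side [219, 234, 17, 14, 177] [553.5 107.8  12. ]
side [184, 243, 16, 12, 151] [631.2 147.5  12. ]
```

Emit:
arm_command:
  targets:
    - [0,0.002,0,0,0,0,0.0483]
    - [0,0.005,0,0,0,0,0.0483]
    - [0,0.008,0,0,0,0,0.0483]
    - [0,0.01,0,0,0,0,0.0483]
    - [0,0.012,0,0,0,0,0.0483]
    - [0,0.012,0,0,0,0,0.0483]
    - [0,0.012,0,0,0,0,0.0483]
    - [0,0.012,0,0,0,0,0.0483]
    - [0,0.012,0,0,0,0,0.0483]
    - [0,0.012,0,0,0,0,0.0483]
    - [0,0.012,0,0,0,0,0.0483]
    - [0,0.012,0,0,0,0,0.0483]

```text
clock: 18.55
ee_pos: [552.0, -253.2, 63.5]
eef_rot: [[1.0, -0.001, -0.0], [-0.001, -1.0, 0.0], [-0.0, -0.0, -1.0]]
contact_force: [0.5, -0.3, -4.7]
gripper_width: 48.4
grip_force: 10.8
```

Emit:
arm_command:
  targets:
    - [0,0.012,0,0,0,0,0.0483]
    - [0,0.012,0,0,0,0,0.0483]
    - [0,0.012,0,0,0,0,0.0483]
    - [0,0.01,0,0,0,0,0.0483]
    - [0,0.008,0,0,0,0,0.0483]
    - [0,0.006,0,0,0,0,0.0483]
    - [0,0.003,0,0,0,0,0.0483]
    - [0,0.001,0,0,0,0,0.0483]
    - [0,0,0,0,0,0,0.0483]

```text
clock: 19.45
ee_pos: [552.0, -316.0, 63.5]
eef_rot: [[1.0, -0.001, -0.0], [-0.001, -1.0, 0.0], [-0.0, -0.0, -1.0]]
contact_force: [-1.0, 0.2, -4.3]
gripper_width: 48.4
grip_force: 10.8
```

```bash
python3 u.py
```

```text
19.45 [ 552.  -316.    63.5] [-1.   0.2 -4.3] 48.4 10.8
scene [300, 196, 11, 8, 63] [637.8 130.4  12. ]
scene [244, 220, 12, 11, 99] [549.  -78.6  12. ]
scene [231, 228, 8, 7, 27] [ 523.9 -129.1   12. ]
side [246, 164, 8, 7, 43] [ 547.3 -176.5   12. ]
side [233, 185, 16, 11, 138] [553.8 -76.   12. ]
side [184, 243, 16, 12, 147] [631.4 147.6  12. ]
```

Emit:
arm_command:
  targets:
    - [0,0,0.0005,0,0,0,0.0483]
    - [0,0,0.0005,0,0,0,0.0483]
    - [0,0,0.0005,0,0,0,0.0483]
    - [0,0,0,0,0,0,0.0483]
    - [0,0,0,0,0,0,0.0483]

```text
clock: 20.05
ee_pos: [552.1, -316.0, 62.3]
eef_rot: [[1.0, -0.001, 0.0], [-0.001, -1.0, 0.0], [0.0, -0.0, -1.0]]
contact_force: [-1.5, 2.3, 0.8]
gripper_width: 48.6
grip_force: 10.1
```

Now it's resting on the bench (weight off). Opening the jaws slowly.

Emit:
arm_command:
  targets:
    - [0,-0.0003,0,0,0,0,0.049]
    - [0,-0.0003,0,0,0,0,0.0495]
    - [0,-0.0003,0.0002,0,0,0,0.05]
    - [0,-0.0003,0.0002,0,0,0,0.0507]
    - [0,-0.0004,0.0002,0,0,0,0.0515]
    - [0,-0.0004,0.0003,0,0,0,0.0525]
    - [0,-0.0005,0.0003,0,0,0,0.0535]
    - [0,-0.0005,0.0003,0,0,0,0.0545]
    - [0,-0.0005,0.0003,0,0,0,0.0555]
    - [0,-0.0005,0.0002,0,0,0,0.0565]
    - [0,0,0,0,0,0,0.057]
    - [0,0,0,0,0,0,0.057]

```text
clock: 21.25
ee_pos: [552.5, -312.6, 60.6]
eef_rot: [[1.0, -0.001, 0.001], [-0.001, -1.0, -0.001], [0.001, 0.001, -1.0]]
contact_force: [-1.8, -4.1, 6.0]
gripper_width: 57.2
grip_force: 9.6
```

```bash
python3 u.py
```

```text
21.25 [ 552.5 -312.6   60.6] [-1.8 -4.1  6. ] 57.2 9.6
scene [300, 196, 11, 8, 63] [637.8 130.4  12. ]
scene [245, 220, 11, 11, 98] [551.4 -78.9  12. ]
scene [231, 229, 7, 6, 33] [ 526.5 -131.6   12. ]
side [246, 164, 8, 7, 43] [ 547.6 -175.6   12. ]
side [235, 184, 14, 12, 129] [553.3 -76.5  12. ]
side [183, 243, 17, 12, 151] [631.6 147.8  12. ]
```

Emit:
arm_command:
  targets:
    - [0,0,-0.001,0,0,0,0.057]
    - [0,0.002,0,0,0,0,0.057]
    - [0,0.004,0,0,0,0,0.057]
    - [0,0.006,0,0,0,0,0.057]
    - [0,0.009,0,0,0,0,0.057]
    - [0,0.011,0,0,0,0,0.057]
    - [0,0.012,0,0,0,0,0.057]
    - [0,0.012,0,0,0,0,0.057]
    - [0,0.011,0,0,0,0,0.057]
    - [0,0.008,0,0,0,0,0.057]
    - [0,0.004,0,0,0,0,0.057]
    - [0,0.001,0,0,0,0,0.057]

```text
clock: 22.55
ee_pos: [551.8, -392.7, 61.0]
eef_rot: [[1.0, -0.002, -0.0], [-0.002, -1.0, 0.0], [-0.0, -0.0, -1.0]]
contact_force: [-0.1, -1.0, -4.4]
gripper_width: 57.1
grip_force: 7.7
```

```bash
python3 u.py
```

```text
22.55 [ 551.8 -392.7   61. ] [-0.1 -1.  -4.4] 57.1 7.7
scene [300, 196, 11, 7, 61] [637.2 130.6  12. ]
scene [245, 220, 11, 11, 96] [551.5 -78.8  12. ]
side [234, 185, 15, 11, 127] [553.1 -76.2  12. ]
side [183, 243, 17, 13, 153] [631.5 148.3  12. ]
```

Emit:
arm_command:
  targets:
    - [0,0,0.0005,0,0,0,0.057]
    - [0,0,0.0005,0,0,0,0.057]
    - [0,0,0,0,0,0,0.058]
    - [0,0,0,0,0,0,0.059]
    - [0,0,0,0,0,0,0.06]
    - [0,0,0,0,0,0,0.062]
    - [0,0,0,0,0,0,0.066]
    - [0,0,0,0,0,0,0.072]
    - [0,0,0,0,0,0,0.08]
    - [0,0,0,0,0,0,0.085]
    - [0,0,0,0,0,0,0.085]
    - [0,0,0,0,0,0,0.085]

```text
clock: 23.85
ee_pos: [551.9, -392.2, 60.1]
eef_rot: [[1.0, -0.001, 0.0], [-0.001, -1.0, 0.0], [0.0, -0.0, -1.0]]
contact_force: [0.5, 0.4, 0.1]
gripper_width: 85.1
grip_force: 0.0
```

Emit:
arm_command:
  targets:
    - [0,0,-0.004,0,0,0,0.085]
    - [0,0,-0.008,0,0,0,0.085]
    - [0,0,-0.012,0,0,0,0.085]
    - [0,0,-0.016,0,0,0,0.085]
    - [0,0,-0.018,0,0,0,0.085]
    - [0,0,-0.018,0,0,0,0.085]
    - [0,0,-0.018,0,0,0,0.085]
    - [0,0,-0.018,0,0,0,0.085]
    - [0,0,-0.018,0,0,0,0.085]
    - [0,0,-0.015,0,0,0,0.085]
    - [0,0,0,0,0,0,0.085]
    - [0,0,0,0,0,0,0.085]

```text
clock: 25.05
ee_pos: [551.9, -392.2, 205.5]
eef_rot: [[1.0, -0.001, 0.001], [-0.001, -1.0, -0.0], [0.001, 0.0, -1.0]]
contact_force: [-0.0, -0.2, -0.9]
gripper_width: 85.0
grip_force: 0.0
```

```bash
python3 u.py
python3 - <<'E'
from h import *
R=lambda im,k:cv2.resize(im,None,fx=k,fy=k,interpolation=cv2.INTER_CUBIC)
a=cv2.imread('/tmp/u_scene.png');b=cv2.imread('/tmp/u_side.png');w=vision.camera('wrist')[:,:,::-1]
H=np.zeros((600,800,3),np.uint8)
A=R(a[120:320,130:330],2);H[:400,:400]=A;B=R(b[90:310,140:340],2)[:, :400];H[:440,400:800]=B[:440];W=cv2.resize(w,(266,200));H[400:600,:266]=W
cv2.imwrite('pics/end.png',H)
E
```

```text
25.05 [ 551.9 -392.2  205.5] [-0.  -0.2 -0.9] 85.0 0.0
scene [300, 196, 11, 7, 62] [637.5 130.6  12. ]
scene [245, 220, 11, 11, 97] [551.7 -79.   12. ]
side [234, 185, 15, 11, 129] [553.  -76.2  12. ]
side [183, 243, 17, 12, 157] [631.6 148.2  12. ]
```

View pics/end.png

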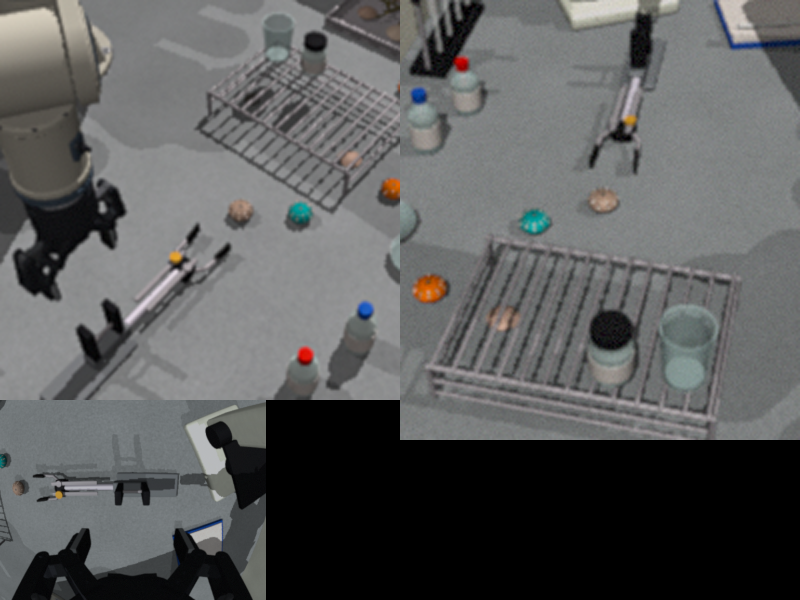

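The final view shows the urchin upright on the open bench (scene (240,212), side (603,200)). The reacher stands flat and clear of it, the gripper is free, and the rack items haven't moved.

```bash
python3 -c "
from rig import hand_in
print(hand_in())"
```

```text
the job is handed in; nothing more can be done
None
```

The urchin shell is out on the open bench, upright and about 145 mm clear of the rack; the reacher stands flat behind it with its jaws clear, and the job was handed in at about 25 s of the 54 s, with no verdict returned.

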